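# Set the bedroom heating control to night

## Task

Set the round heating control on the desk to its night programme for bedtime: with one fingertip on the knurled ring, turn the ring until its pointer line has clicked home at the moon, then confirm by pushing the round cap in the middle fully down and letting it come back up. Work by touch alone: do not take or twist the ring with fingers on both sides of it, lift nothing, do not push the cap while the ring is at another symbol, keep the control where it stands, and leave the other things on the desk as they are.

Things in the scene. Friction and masses are not known exactly. Their poses are not given: they have to be found in the camera images.
- thermostat: the heating control: a white round dock, 132 mm wide, flange top 16 mm above the desk, 0.85 kg, loose (slides if pushed sideways with over 4 N). Origin: centre of its underside, z up, -x towards its moon symbol, which faces the robot within 26 degrees (world -x). Line symbols, 56 mm from the axis, 60 degrees apart; from above, anticlockwise: moon, clock, house, sun, suitcase, snow star
- ring (a joint): turn of the knurled metal ring about the dock's upright axis, rad; 0 or a whole turn either way = pointer at the moon; grows anticlockwise from above. It turns without end, with a click position every 1.047 rad (60 degrees), one at each symbol: let go past halfway, it draws itself into the next. Turning out of a click takes about 0.03 N m
- pointer (a point): outer end of the white pointer line on the ring's flat top, 45.5 mm from the axis; goes round with the ring. The dark metal ring: outer radius 47 mm (too wide to pinch), inner 29 mm, flat top 40 mm and knurled rim 18 to 40 mm above the desk. A fingertip pressed on its flat top with 4 to 8 N, some 40 mm from the axis, and led round the axis drags it along by friction
- moon_mark (a point): the tick on the flange beside the ring that belongs to the moon symbol, 49 mm from the axis, 16 mm above the desk
- cap (a joint): how far the white round cap in the middle of the ring is pushed down, m; 0 = up, 0.004 = fully down. Its spring takes about 2 N to start and 4.5 N fully down, and lifts the cap again when it is let go
- cap_top (a point): centre of the cap's top, on the dock's axis; the cap is 54 mm in diameter and its top lies 4 mm below the ring's top (36 mm above the desk) when up
- novel: a large-format book 236x168x16 mm lying at the right front; leave alone. Origin: centre of its underside
- pen: a ballpoint pen, 145 mm long, lying on that book; leave alone. Origin: centre of its underside
- tube: a tube of hand cream 146x42x28 mm, lying left of the control; leave alone. Origin: centre of its underside
- keys: a bunch of keys 104x115x8 mm at the left front; leave alone. Origin: centre of its underside
- glass: a drinking glass, 80 mm in diameter and 88 mm tall, right of the control; leave alone. Origin: centre of its underside
- candle: a tea light, 38 mm in diameter and 15 mm tall, in front of the control; leave alone. Origin: centre of its underside
- tea_bag: a tea bag in its envelope, 56x66x12 mm, right of the control; leave alone. Origin: centre of its underside
There are look-alikes about, which are no part of the job. What is shaped like the thermostat but turquoise is not meant.

How it is judged:
By the outcome, as a careful person would: the job done as asked, in the order asked, and still so for the second after the job is handed in, with the robot touching nothing.
It also fails if it takes over 54 s, if anything falls off the work surface, if the arm or the gripper's body presses on something with over 40 N, if the wrist force passes 120 N, or if a joint passes its speed limit or range.

## Robot

A 6-joint arm with a two-finger parallel gripper is mounted at the origin on a cart in front of the work surface, level with it; the furniture and walls round the work are solid. World frame = base frame: x ahead of the robot, y to its left, z up, the work surface at z = 0. Lengths are in m, angles in rad, forces in N, time in s.
With the tool pointing down it reaches from about 0.375 to 0.9 m from the base axis. Payload 3.1 kg.
Tool frame: the origin (TCP) lies on the front face of the gripper's body, between the roots of the fingers; the fingertips stand 70 mm ahead of it and the grasp point (between the pads) lies 51 mm ahead of it; z points along the fingers, y is the line along which they close (so a half turn about z gives the same grasp; the last joint's range is limited). The gripper opens to 87 mm and grips with 3 to 60 N. Pads are 19 mm wide; open, the fingers measure 117 mm over their backs; the gripper's body (75 mm by 190 mm) begins 51 mm behind the grasp point.
Start: joints at [-1.403, 0.527, 1.433, -0, 1.181, -0.178], TCP at [0.212, -0.588, 0.292] pointing down, gripper open.
Joint ranges: [-3.08, 3.08], [-0.75, 2.2], [0.22, 2.44], [-1.43, 4.57], [0, 2.65], [-2.85, 2.85]. Speed limits (rad/s): [2.79, 2.79, 3.14, 3.14, 3.14, 3.14].

## Interface

Orientations are given as [roll, pitch, yaw] about the fixed x, y, z axes, in that order (R = Rz(yaw) Ry(pitch) Rx(roll)).
In Python, from bench import manip, optics, spotter gives the robot as it stands.
- The arm moves only by the shell command python3 -m creep 'ROWS'. ROWS is JSON, a list of rows, each an object with "travel": the shift along the world's x, y, z in m, a list of three; "turn": the turn, a rotation vector about the world's x, y, z in rad, a list of three; "gripper": the opening in per cent of the stroke, from 0 (shut) to 100 (fully open). In form: [{"travel": [x, y, z], "turn": [rx, ry, rz], "gripper": gripper}, ...]. A call has 1 to 8 rows; each row is the pose to reach, as a shift and turn from the pose commanded when the call began; what a row does not reach only later rows make up. A row lasts 1/10 s, in which the tool goes at most 50 mm and 8.59 degrees, less where a joint would pass 70% of its speed; a pose out of reach is approached as far as the arm can. A call with a gripper value outside its range is refused whole. The fingers move at their own pace and stop on an object; the grip force is fixed at half the most. Time passes only in rows, so rows that repeat a pose let the fingers close. It gives the time, the measured TCP pose, the force, the opening and the grip force at its end, in the units of the state.
- manip.get_state(): the state, without advancing time (a new reading comes with each control period).
- optics.capture(name): name is "side" or "top"; returns the picture (420x560x3 uint8, red, green, blue); there is no depth.
- optics.camera_info(name): a dict with "mtx" (3x3 intrinsics, pixels), "rvec" (rotation vector, rad) and "tvec" (3), from world to camera coordinates, as OpenCV has them. Camera axes: x right, y down, z forward; pixel columns grow to the right and rows downward; lengths in m; the calibration is good to about 2 mm. A picture is of the moment at which its call begins. camera_info takes no time and is no camera call.
- manip.job_done(): hands the job in; it is judged then, once.
Trained networks look in the newest picture that a camera, given by its name, has taken for a name from the list of things; names that differ only in an ending like _2 or _b are one class to them, and where a whole thing is asked for, a point or a joint stands for the part that bears it (a point fixed in the world has none). Each returns a list of dicts, best first, with "score" (0 to 1); they miss things now and then, are a little off and sometimes report something else, mostly with a low value. They report only what shows in the picture. A call takes as long as a camera call. They do not tell look-alikes from the thing itself.
- spotter.find_in(camera, query): "bbox" ([centre column, centre row, width, height] in pixels, round what is visible of it).
The state is a dict: "t": time; "joints": joint angles; "joint_velocities": joint speeds; "tau": joint torques, N m; "position": TCP position; "orientation": TCP orientation; "ft_force": force on the tool from outside, world axes, zero at the start; "moment": the same for the moment, N m; "gripper_width": finger opening in m; "gripper_force": force on a finger pad.
Only numpy, scipy, OpenCV 4.12 (cv2) and the standard library are available. Lean on these libraries where they do the work, as an engineer would, in place of code of your own. Each camera call takes 0.05 s, during which the arm holds its last target. There are 200 camera calls.

## Working session

There is one attempt and no reset: what is moved stays moved. The work goes in short steps, Python scripts to look and compute and a shell command to move; the robot and the scene stay as the last step left them, time stands still between calls to the robot, and variables do not carry over. Pictures are saved under pics/ and viewed, at most 10 in all, crops included, and the job is handed in when it is done.

```bash
mkdir -p pics
cat > h.py <<'E'
import numpy as np, cv2
from bench import manip, optics, spotter
def ray(cam,uv,z):
    i=optics.camera_info(cam);K=np.array(i["mtx"],float);R,_=cv2.Rodrigues(np.array(i["rvec"],float));t=np.array(i["tvec"],float).ravel()
    d=R.T@np.linalg.inv(K)@np.array([uv[0],uv[1],1.]);c=-R.T@t
    return c+d*(z-c[2])/d[2]
def proj(cam,p):
    i=optics.camera_info(cam)
    return cv2.projectPoints(np.array(p,float).reshape(-1,1,3),np.array(i["rvec"],float),np.array(i["tvec"],float),np.array(i["mtx"],float),None)[0].reshape(-1,2)
def save(cam,name,crop=None,s=1):
    a=optics.capture(cam)
    if crop: x,y,w,h=crop; a=a[y:y+h,x:x+w]
    a=cv2.resize(a,None,fx=s,fy=s,interpolation=cv2.INTER_CUBIC)
    cv2.imwrite("pics/"+name,a[:,:,::-1]); return a
E
python3 - <<'E'
from h import *
a=save("top","t1.png");b=save("side","s1.png")
for q in ["thermostat","ring","cap_top","pointer","moon_mark"]:
    for r in spotter.find_in("top",q)[:3]:
        print(q,np.round(r["bbox"],1),round(r["score"],2),ray("top",r["bbox"][:2],0.04).round(3))
print(manip.get_state())
E
```

```text
thermostat [303.9 152.3  37.9  39.6] 0.77 [ 0.67  -0.258  0.04 ]
thermostat [284.2 219.1  39.9  43. ] 0.7 [ 0.48  -0.134  0.04 ]
ring [305.8 150.6  29.5  26.1] 0.86 [ 0.673 -0.265  0.04 ]
ring [282.9 215.6  32.1  32.1] 0.58 [ 0.492 -0.133  0.04 ]
ring [413.1 204.3  73.7  69.3] 0.46 [ 0.409 -0.532  0.04 ]
cap_top [284.6 214.8  17.9  14.2] 0.78 [ 0.493 -0.139  0.04 ]
cap_top [303.3 149.8  17.4  19.4] 0.7 [ 0.678 -0.258  0.04 ]
cap_top [283.3 218.8  39.8  36. ] 0.36 [ 0.482 -0.132  0.04 ]
pointer [284.1 214.4  33.5  31.5] 0.93 [ 0.495 -0.138  0.04 ]
pointer [302.9 148.3  31.7  31.7] 0.57 [ 0.684 -0.259  0.04 ]
moon_mark [305.2 154.9  46.   37.9] 0.92 [ 0.66  -0.259  0.04 ]
moon_mark [285.3 217.8  44.6  37.3] 0.74 [ 0.483 -0.139  0.04 ]
{'t': 0.35, 'joints': array([-1.40348756e+00,  5.27745487e-01,  1.43296894e+00, -4.70169691e-06,
        1.18139797e+00, -1.78502099e-01]), 'joint_velocities': array([-0.00166289, -0.00134346, -0.00091092,  0.00036334, -0.00159367,
        0.00079526]), 'tau': array([-6.30055001e-04, -4.39502764e+01, -1.76593298e+01,  6.32884749e-02,
        5.39644912e-02, -8.13098768e-05]), 'position': array([ 0.21185037, -0.58784381,  0.29201165]), 'orientation': array([-3.14108039e+00, -8.80042468e-05,  3.45812633e-01]), 'ft_force': array([-0.51381414,  0.90072874, -0.24437143]), 'moment': array([-0.06688427, -0.02499556, -0.00189445]), 'gripper_force': 0.0, 'gripper_width': 0.08692644726517353}
```

View pics/t1.png

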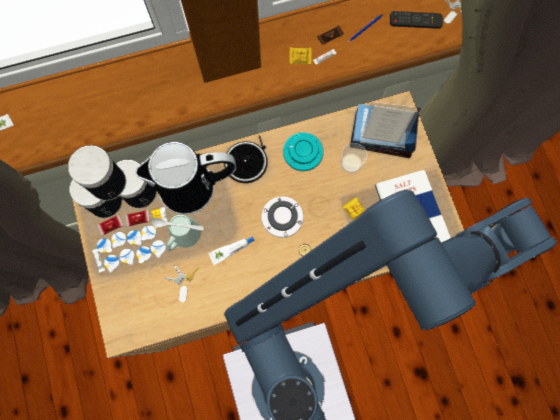

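View pics/s1.png

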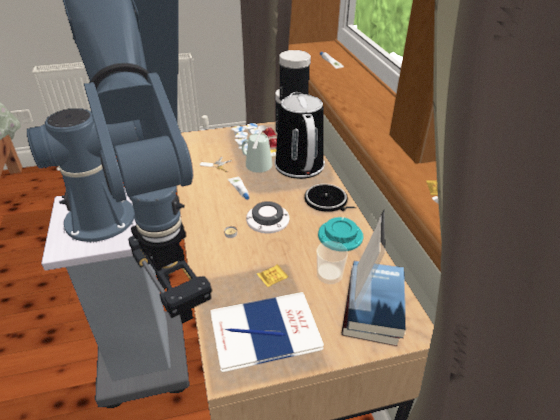

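Run:
```python
from h import *
a=save("top","t2.png",(254,186,60,60),6);b=save("side","s2.png",(234,185,70,60),6)
cv2.imwrite("pics/c2.png",np.hstack([a,b])[:,:,::-1])
for q,z in [("thermostat",.016),("ring",.04),("cap_top",.036)]:
  for c in ("top","side"):
    for r in spotter.find_in(c,q)[:3]:
        print(c,q,np.round(r["bbox"],1),round(r["score"],2),ray(c,r["bbox"][:2],z).round(3))
```

```text
top thermostat [303.1 153.3  37.4  41.6] 0.85 [ 0.675 -0.258  0.016]
top thermostat [282.6 218.   43.3  42. ] 0.82 [ 0.49  -0.132  0.016]
top thermostat [283.2 213.6  17.   13.7] 0.41 [ 0.503 -0.138  0.016]
side thermostat [340.4 234.6  49.5  32.5] 0.87 [ 0.684 -0.267  0.016]
side thermostat [267.6 216.8  41.1  33.2] 0.71 [ 0.499 -0.136  0.016]
side thermostat [254.9 331.4  58.1   5.4] 0.41 [ 0.372 -0.537  0.016]
top ring [282.6 212.9  32.5  35.3] 0.77 [ 0.5   -0.135  0.04 ]
top ring [305.9 151.7  31.   27.2] 0.58 [ 0.67  -0.264  0.04 ]
side ring [343.1 228.9  33.9  24.1] 0.78 [ 0.689 -0.27   0.04 ]
side ring [267.1 214.5  36.9  25. ] 0.64 [ 0.493 -0.153  0.04 ]
top cap_top [282.9 214.9  16.7  13.9] 0.78 [ 0.495 -0.134  0.036]
top cap_top [305.4 148.8  16.3  23.7] 0.61 [ 0.681 -0.267  0.036]
side cap_top [268.1 209.   18.7   8.2] 0.73 [ 0.503 -0.123  0.036]
side cap_top [344.3 228.1  15.8  12.3] 0.52 [ 0.696 -0.264  0.036]
```

View pics/c2.png

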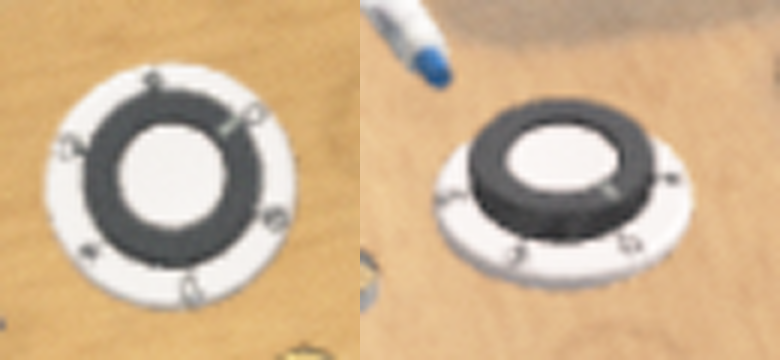

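Run:
```python
from h import *
def P(u,v,z): return ray("top",(254+(u+.5)/6-.5,186+(v+.5)/6-.5),z)
def S(u,v,z): return ray("side",(234+(u-360+.5)/6-.5,185+(v+.5)/6-.5),z)
cs=[P(171,176,.036),P(172,178,.04),P(171,186,.014),S(562,158,.036),S(562,152,.04),S(563,195,.014)]
print(np.round(cs,4))
c=np.mean(cs,0)
for f,pts in((P,[(155,78),(255,113),(275,217),(190,292),(90,250),(68,148)]),(S,[(450,197),(518,255),(630,243),(673,178)])):
  for p in pts:
    d=f(*p,.016)-c; print(p,d[:2].round(3),np.hypot(*d[:2]).round(3),np.degrees(np.arctan2(d[1],d[0])).round(1))
for d in (P(230,125,.04)-c,S(610,190,.04)-c): print("ptr",d,np.degrees(np.arctan2(d[1],d[0])))
```

```text
[[ 0.4956 -0.132   0.036 ]
 [ 0.4936 -0.1319  0.04  ]
 [ 0.4951 -0.1321  0.014 ]
 [ 0.4987 -0.1319  0.036 ]
 [ 0.4987 -0.1321  0.04  ]
 [ 0.4984 -0.1344  0.014 ]]
(155, 78) [ 0.056 -0.009] 0.057 -8.7
(255, 113) [ 0.023 -0.053] 0.058 -66.9
(275, 217) [-0.033 -0.047] 0.057 -125.7
(190, 292) [-0.059  0.007] 0.059 172.8
(90, 250) [-0.022  0.051] 0.055 113.8
(68, 148) [0.033 0.046] 0.057 54.3
(450, 197) [-0.055  0.008] 0.055 171.6
(518, 255) [-0.031 -0.044] 0.054 -125.2
(630, 243) [ 0.025 -0.049] 0.055 -63.4
(673, 178) [ 0.059 -0.005] 0.059 -4.6
ptr [ 0.01508006 -0.03640125  0.01      ] -67.49708970738304
ptr [ 0.01790354 -0.03484718  0.01      ] -62.80712417377602
```

```bash
R='' ; python3 -m creep '[{"travel":[0.305,0.421,-0.09],"turn":[0,0,1.749],"gripper":0},{"travel":[0.305,0.421,-0.09],"turn":[0,0,1.749],"gripper":0},{"travel":[0.305,0.421,-0.09],"turn":[0,0,1.749],"gripper":0},{"travel":[0.305,0.421,-0.09],"turn":[0,0,1.749],"gripper":0},{"travel":[0.305,0.421,-0.09],"turn":[0,0,1.749],"gripper":0},{"travel":[0.305,0.421,-0.09],"turn":[0,0,1.749],"gripper":0},{"travel":[0.305,0.421,-0.09],"turn":[0,0,1.749],"gripper":0},{"travel":[0.305,0.421,-0.09],"turn":[0,0,1.749],"gripper":0}]'
```

```text
t: 1.55
position: [0.4442, -0.2673, 0.224]
orientation: [3.141, 0.001, 1.552]
ft_force: [1.6, 0.5, -0.7]
gripper_width: 0.031
gripper_force: 0.0
```

```bash
python3 -m creep '[{"travel":[0.073,0.100,-0.06],"turn":[0,0,0.549],"gripper":0},{"travel":[0.073,0.100,-0.06],"turn":[0,0,0.549],"gripper":0},{"travel":[0.073,0.100,-0.06],"turn":[0,0,0.549],"gripper":0},{"travel":[0.073,0.100,-0.084],"turn":[0,0,0.549],"gripper":0},{"travel":[0.073,0.100,-0.094],"turn":[0,0,0.549],"gripper":0},{"travel":[0.073,0.100,-0.094],"turn":[0,0,0.549],"gripper":0}]'
python3 - <<'E'
from h import *
print(manip.get_state())
a=save("top","t3.png",(254,186,60,60),6);b=save("side","s3.png",(234,175,70,60),6)
cv2.imwrite("pics/c3.png",np.hstack([a,b])[:,:,::-1])
E
```

```text
t: 2.15
position: [0.5153, -0.1686, 0.1288]
orientation: [-3.14, -0.003, 2.093]
ft_force: [-0.5, 0.2, 0.3]
gripper_width: 0.0004
gripper_force: 0.0
{'t': 2.15, 'joints': array([-5.22243166e-01,  6.66554366e-01,  1.76739204e+00, -1.87007220e-04,
        7.10854650e-01, -1.04391514e+00]), 'joint_velocities': array([-0.01770104, -0.03647302, -0.0165744 ,  0.00034615,  0.01272609,
       -0.00549326]), 'tau': array([ 5.28729446e-01, -4.07993603e+01, -9.25653487e+00,  2.37156573e-02,
       -1.70668226e-02, -1.93666806e-02]), 'position': array([ 0.5153252 , -0.16855398,  0.1287609 ]), 'orientation': array([-3.13987426e+00, -2.71215229e-03,  2.09260788e+00]), 'ft_force': array([-0.46127184,  0.22926647,  0.30915127]), 'moment': array([ 0.02578955, -0.13075099,  0.04124681]), 'gripper_force': 0.0, 'gripper_width': 0.0003581333426788376}
```

View pics/c3.png

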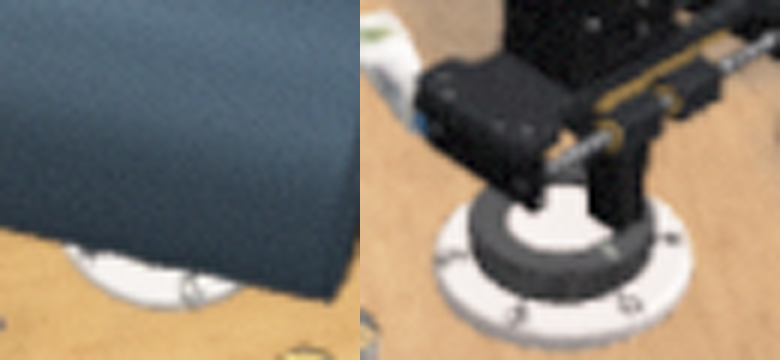

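The side view shows the closed fingertips just above the ring near the pointer (pixel ~(615,225)); the top view is blocked by the arm. Descending onto the ring.

```bash
python3 -m creep '[{"travel":[0,0,-0.010],"turn":[0,0,0],"gripper":0},{"travel":[0,0,-0.014],"turn":[0,0,0],"gripper":0},{"travel":[0,0,-0.016],"turn":[0,0,0],"gripper":0},{"travel":[0,0,-0.017],"turn":[0,0,0],"gripper":0},{"travel":[0,0,-0.017],"turn":[0,0,0],"gripper":0}]'
```

```text
t: 2.75
position: [0.5161, -0.1689, 0.113]
orientation: [-3.142, -0.0, 2.095]
ft_force: [0.4, 0.2, -0.2]
gripper_width: 0.0009
gripper_force: 0.0
```

```bash
python3 -m creep '[{"travel":[0,0,-0.001],"turn":[0,0,0],"gripper":0},{"travel":[0,0,-0.001],"turn":[0,0,0],"gripper":0}]'
```

```text
t: 2.95
position: [0.5161, -0.1688, 0.1121]
orientation: [3.142, 0.0, 2.095]
ft_force: [-0.4, -0.3, -0.1]
gripper_width: 0.0005
gripper_force: 0.0
```

```bash
python3 -m creep '[{"travel":[0,0,-0.001],"turn":[0,0,0],"gripper":0},{"travel":[0,0,-0.002],"turn":[0,0,0],"gripper":0},{"travel":[0,0,-0.002],"turn":[0,0,0],"gripper":0}]'
```

```text
t: 3.25
position: [0.5162, -0.1688, 0.1101]
orientation: [3.142, 0.0, 2.095]
ft_force: [-0.6, -0.0, 1.0]
gripper_width: 0.0008
gripper_force: 0.5
```

```bash
python3 -m creep '[{"travel":[0,0,-0.0005],"turn":[0,0,0],"gripper":0},{"travel":[0,0,-0.0005],"turn":[0,0,0],"gripper":0}]'
```

```text
t: 3.45
position: [0.5162, -0.1688, 0.11]
orientation: [3.141, 0.0, 2.095]
ft_force: [-0.1, 0.5, 4.3]
gripper_width: 0.0003
gripper_force: 2.4
```

```bash
python3 -m creep '[{"travel":[0,0,-0.0002],"turn":[0,0,0],"gripper":0},{"travel":[0,0,-0.0002],"turn":[0,0,0],"gripper":0}]'
python3 - <<'E'
import numpy as np
c=np.array([.497,-.132]);p=np.array([.516,-.1688]);d=p-c
print(np.hypot(*d),np.degrees(np.arctan2(d[1],d[0])))
def rot(a):
    a=np.radians(a);return np.array([[np.cos(a),-np.sin(a)],[np.sin(a),np.cos(a)]])
for k in range(0,26): print(k*5,(rot(-5*k)@d-d).round(4),round(-np.radians(5*k),4))
E
```

```text
t: 3.65
position: [0.5162, -0.1688, 0.11]
orientation: [3.141, 0.001, 2.095]
ft_force: [-1.5, 0.7, 6.5]
gripper_width: 0.0003
gripper_force: 3.0
0.04141545605205864 -62.69249647926143
0 [0. 0.] -0.0
5 [-0.0033 -0.0015] -0.0873
10 [-0.0067 -0.0027] -0.1745
15 [-0.0102 -0.0037] -0.2618
20 [-0.0137 -0.0043] -0.3491
25 [-0.0173 -0.0046] -0.4363
30 [-0.0209 -0.0046] -0.5236
35 [-0.0245 -0.0042] -0.6109
40 [-0.0281 -0.0036] -0.6981
45 [-0.0316 -0.0027] -0.7854
50 [-0.035  -0.0014] -0.8727
55 [-0.0382  0.0001] -0.9599
60 [-0.0414  0.0019] -1.0472
65 [-0.0443  0.004 ] -1.1345
70 [-0.0471  0.0064] -1.2217
75 [-0.0496  0.0089] -1.309
80 [-0.0519  0.0117] -1.3963
85 [-0.054   0.0147] -1.4835
90 [-0.0558  0.0178] -1.5708
95 [-0.0573  0.0211] -1.6581
100 [-0.0585  0.0245] -1.7453
105 [-0.0595  0.028 ] -1.8326
110 [-0.0601  0.0315] -1.9199
115 [-0.0604  0.0351] -2.0071
120 [-0.0604  0.0387] -2.0944
125 [-0.06    0.0423] -2.1817
```

```bash
python3 -m creep '[{"travel":[-0.0033,-0.0015,0],"turn":[0,0,-0.087],"gripper":0},{"travel":[-0.0067,-0.0027,0],"turn":[0,0,-0.175],"gripper":0},{"travel":[-0.0102,-0.0037,0],"turn":[0,0,-0.262],"gripper":0},{"travel":[-0.0137,-0.0043,0],"turn":[0,0,-0.349],"gripper":0}]'
```

```text
t: 4.05
position: [0.5039, -0.1738, 0.1101]
orientation: [3.138, 0.003, 1.742]
ft_force: [1.6, -0.1, 3.5]
gripper_width: 0.0006
gripper_force: 1.7
```

```bash
python3 -m creep '[{"travel":[-0.0036,-0.0003,-0.0003],"turn":[0,0,-0.087],"gripper":0},{"travel":[-0.0072,-0.0003,-0.0003],"turn":[0,0,-0.175],"gripper":0},{"travel":[-0.0108,0.0001,-0.0003],"turn":[0,0,-0.262],"gripper":0},{"travel":[-0.0144,0.0007,-0.0003],"turn":[0,0,-0.349],"gripper":0}]'
python3 - <<'E'
from h import *
a=save("side","s4.png",(234,175,70,60),6)
E
```

```text
t: 4.45
position: [0.4904, -0.1738, 0.1101]
orientation: [3.135, 0.002, 1.393]
ft_force: [2.8, -0.3, 4.7]
gripper_width: 0.0004
gripper_force: 2.1
```

View pics/s4.png

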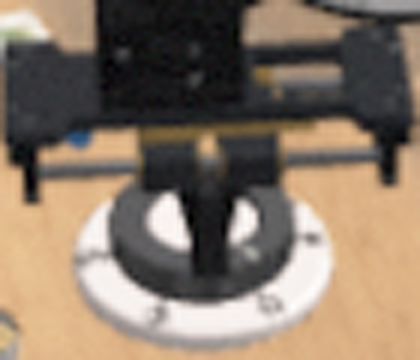

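The pointer (pixel ~(253,253)) is still at the house, so the tip slipped; dock unmoved. More pressure.

```bash
python3 -m creep '[{"travel":[0,0,-0.0003],"turn":[0,0,0],"gripper":0},{"travel":[0,0,-0.0003],"turn":[0,0,0],"gripper":0}]'; python3 -c "
from h import *
s=manip.get_state();print(s['ft_force'],s['moment'],s['position'])"
```

```text
t: 4.7
position: [0.4899, -0.1737, 0.11]
orientation: [3.136, 0.002, 1.398]
ft_force: [2.6, -1.3, 6.5]
gripper_width: 0.0002
gripper_force: 4.0
[ 2.63367902 -1.34499384  6.49900035] [-0.15116269 -0.39858485 -0.00487128] [ 0.48993712 -0.17366843  0.10997159]
```

```bash
python3 -m creep '[{"travel":[-0.0017,0.0004,-0.0002],"turn":[0,0,-0.044],"gripper":0},{"travel":[-0.0035,0.0009,-0.0002],"turn":[0,0,-0.087],"gripper":0},{"travel":[-0.0052,0.0015,-0.0002],"turn":[0,0,-0.131],"gripper":0},{"travel":[-0.0069,0.0022,-0.0002],"turn":[0,0,-0.175],"gripper":0},{"travel":[-0.0085,0.0029,-0.0002],"turn":[0,0,-0.218],"gripper":0},{"travel":[-0.0101,0.0037,-0.0002],"turn":[0,0,-0.262],"gripper":0}]'
python3 - <<'E'
from h import *
b=save("side","s5.png",(234,175,70,60),5)
a=save("top","t5.png",(254,186,60,60),5)
cv2.imwrite("pics/c5.png",np.hstack([a,b])[:,:,::-1])
s=manip.get_state();print(s['ft_force'],s['moment'])
E
```

```text
t: 5.3
position: [0.4799, -0.1705, 0.1099]
orientation: [3.135, 0.002, 1.135]
ft_force: [-0.6, -3.5, 8.5]
gripper_width: 0.0007
gripper_force: 4.7
[-0.81987928 -2.75793534 10.61109819] [-0.49795047 -0.03133994 -0.05997914]
```

View pics/c5.png

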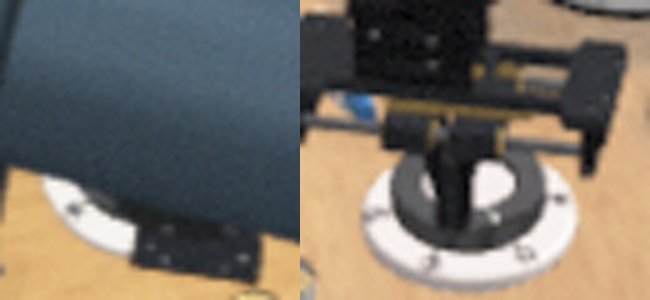

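```bash
python3 - <<'E'
from h import *
c=np.array([.4985,-.132])
for n,u,v,s in(("s4",253,253,6),("s5",193,215,5)):
    d=ray("side",(234+(u+.5)/s-.5,175+(v+.5)/s-.5),.04)[:2]-c
    print(n,np.hypot(*d),np.degrees(np.arctan2(d[1],d[0])))
s=manip.get_state();print(s['ft_force'],s['moment'],s['position'])
E
python3 -m creep '[{"travel":[0,0,0.0002],"turn":[0,0,0],"gripper":0},{"travel":[0,0,0.0002],"turn":[0,0,0],"gripper":0}]'
```

```text
s4 0.04148829680945207 -65.92375024522227
s5 0.03958376475892235 -81.59454384145637
[-0.81987928 -2.75793534 10.61109819] [-0.49795047 -0.03133994 -0.05997914] [ 0.47944808 -0.17025936  0.10993062]
t: 5.6
position: [0.4794, -0.1702, 0.11]
orientation: [3.137, 0.001, 1.137]
ft_force: [-0.5, -3.6, 9.3]
gripper_width: 0.0006
gripper_force: 4.5
```

```bash
python3 -m creep '[{"travel":[-0.0016,0.0009,0.0001],"turn":[0,0,-0.044],"gripper":0},{"travel":[-0.0032,0.0018,0.0001],"turn":[0,0,-0.087],"gripper":0},{"travel":[-0.0047,0.0029,0.0001],"turn":[0,0,-0.131],"gripper":0},{"travel":[-0.0061,0.0039,0.0001],"turn":[0,0,-0.175],"gripper":0},{"travel":[-0.0075,0.0051,0.0001],"turn":[0,0,-0.218],"gripper":0},{"travel":[-0.0089,0.0063,0.0001],"turn":[0,0,-0.262],"gripper":0}]'
```

```text
t: 6.2
position: [0.4699, -0.1639, 0.1099]
orientation: [3.138, 0.001, 0.874]
ft_force: [-2.1, -4.0, 10.0]
gripper_width: 0.0004
gripper_force: 4.7
```

```bash
python3 -m creep '[{"travel":[-0.0005,-0.0008,0.0002],"turn":[0,0,0],"gripper":0},{"travel":[-0.0005,-0.0008,0.0003],"turn":[0,0,0],"gripper":0}]'
python3 - <<'E'
from h import *
b=save("side","s6.png",(234,175,70,60),6)
E
```

```text
t: 6.4
position: [0.4694, -0.1637, 0.11]
orientation: [3.139, -0.001, 0.874]
ft_force: [1.1, 0.5, 6.8]
gripper_width: 0.0008
gripper_force: 3.5
```

View pics/s6.png

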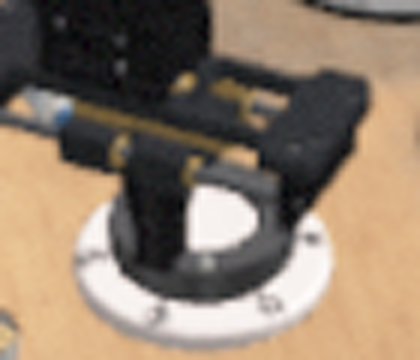

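Pointer at pixel (207,263), about halfway house→clock: the ring follows well at ~7 N.

```bash
python3 -m creep '[{"travel":[-0.0025,0.0025,0],"turn":[0,0,-0.087],"gripper":0},{"travel":[-0.0048,0.0053,0],"turn":[0,0,-0.175],"gripper":0},{"travel":[-0.0069,0.0083,0],"turn":[0,0,-0.262],"gripper":0},{"travel":[-0.0087,0.0114,0],"turn":[0,0,-0.349],"gripper":0}]'
```

```text
t: 6.85
position: [0.4605, -0.1523, 0.1099]
orientation: [3.139, -0.001, 0.522]
ft_force: [0.5, -0.3, 7.6]
gripper_width: 0.0001
gripper_force: 4.0
```

```bash
python3 -m creep '[{"travel":[-0.0015,0.0033,0],"turn":[0,0,-0.087],"gripper":0},{"travel":[-0.0027,0.0067,0],"turn":[0,0,-0.175],"gripper":0},{"travel":[-0.0037,0.0102,0],"turn":[0,0,-0.262],"gripper":0},{"travel":[-0.0043,0.0137,0],"turn":[0,0,-0.349],"gripper":0}]'
python3 - <<'E'
from h import *
b=save("side","s7.png",(234,175,70,60),6)
E
```

```text
t: 7.25
position: [0.4561, -0.1388, 0.1099]
orientation: [3.139, -0.002, 0.174]
ft_force: [-0.1, -1.9, 9.0]
gripper_width: 0.0003
gripper_force: 4.1
```

View pics/s7.png

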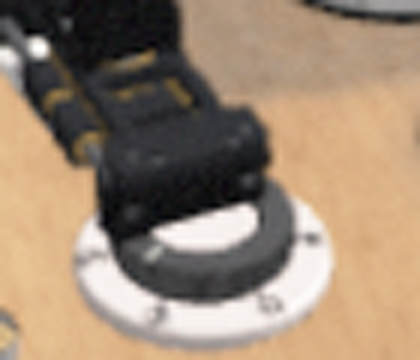

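```bash
python3 -m creep '[{"travel":[-0.0003,0.0036,0.0001],"turn":[0,0,-0.087],"gripper":0},{"travel":[-0.0003,0.0072,0.0001],"turn":[0,0,-0.175],"gripper":0},{"travel":[0.0001,0.0108,0.0002],"turn":[0,0,-0.262],"gripper":0},{"travel":[0.0008,0.0144,0.0002],"turn":[0,0,-0.349],"gripper":0},{"travel":[0.0017,0.0179,0.0002],"turn":[0,0,-0.436],"gripper":0}]'
```

```text
t: 7.8
position: [0.4576, -0.1205, 0.11]
orientation: [3.141, -0.001, -0.263]
ft_force: [1.1, -0.9, 6.4]
gripper_width: -0.0
gripper_force: 3.6
```

```bash
python3 -m creep '[{"travel":[0.0013,0.0033,0],"turn":[0,0,-0.087],"gripper":0},{"travel":[0.0028,0.0066,0],"turn":[0,0,-0.175],"gripper":0},{"travel":[0.0047,0.0097,0],"turn":[0,0,-0.262],"gripper":0},{"travel":[0.0067,0.0126,0],"turn":[0,0,-0.349],"gripper":0},{"travel":[0.0067,0.0126,0.003],"turn":[0,0,-0.349],"gripper":0},{"travel":[0.0067,0.0126,0.020],"turn":[0,0,-0.349],"gripper":0},{"travel":[0.0067,0.0126,0.060],"turn":[0,0,-0.349],"gripper":0}]'
python3 - <<'E'
from h import *
b=save("side","s8.png",(234,175,70,60),6)
E
```

```text
t: 8.5
position: [0.4618, -0.1067, 0.1675]
orientation: [3.14, 0.009, -0.607]
ft_force: [1.3, -0.7, 0.1]
gripper_width: 0.0006
gripper_force: 0.0
```

View pics/s8.png

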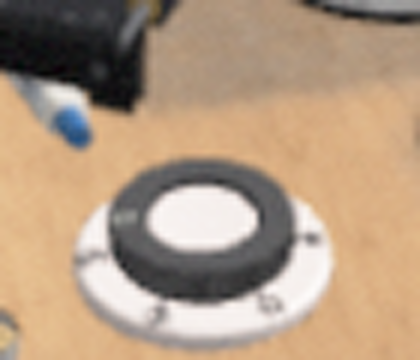

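Run:
```python
from h import *
c=np.array([.4985,-.132])
for u,v in((125,217),(253,253)):
  d=ray("side",(234+(u+.5)/6-.5,175+(v+.5)/6-.5),.04)[:2]-c
  print(np.hypot(*d),np.degrees(np.arctan2(d[1],d[0])))
# subpixel: brightness along ring annulus (r=.040) and symbols (r=.056)
im=optics.capture("side").astype(np.float32).mean(2)
b=cv2.imread("pics/s2.png")
def prof(r,z):
  th=np.arange(120,260,2.);p=proj("side",np.c_[c[0]+r*np.cos(np.radians(th)),c[1]+r*np.sin(np.radians(th)),0*th+z]).astype(np.float32)
  return th,cv2.remap(im,p[:,0],p[:,1],cv2.INTER_LINEAR).ravel()
th,v=prof(.038,.04);w=np.clip(v-np.median(v)-8,0,None)*(abs(th-175)<30);print("ptr",(th*w).sum()/w.sum(),v[::2].round())
th,v=prof(.054,.016);w=np.clip(np.median(v)-v-8,0,None)*(abs(th-173)<15);print("moon",(th*w).sum()/w.sum(),v[::2].round())
```

```text
0.03855936302491123 171.90470412708973
0.04148829680945207 -65.92375024522227
ptr 172.06692737393757 [ 97.  97.  96.  96.  96.  95.  96.  96.  96.  97. 101. 117. 130. 137.
 132. 116. 104.  96.  95.  94.  95.  98.  96.  95.  96.  96.  97.  98.
  97.  97.  99. 100.  99.  98.  99.]
moon 170.51769683905127 [ 96.  96. 104. 120. 132. 162. 208. 225. 236. 241. 241. 216. 185. 176.
 209. 234. 240. 241. 240. 240. 240. 241. 241. 241. 241. 240. 231. 205.
 161. 166. 225. 241. 241. 241. 241.]
```

Pointer at 172° vs. moon tick ~171°: clicked home. Now above the cap.

```bash
python3 -m creep '[{"travel":[0.0340,-0.0250,0],"turn":[0,0,0],"gripper":0},{"travel":[0.0340,-0.0250,-0.02],"turn":[0,0,0],"gripper":0},{"travel":[0.0340,-0.0250,-0.05],"turn":[0,0,0],"gripper":0},{"travel":[0.0340,-0.0250,-0.05],"turn":[0,0,0],"gripper":0},{"travel":[0.0340,-0.0250,-0.05],"turn":[0,0,0],"gripper":0}]'
```

```text
t: 9.1
position: [0.4969, -0.1322, 0.1185]
orientation: [3.141, 0.003, -0.609]
ft_force: [1.2, -0.6, -0.2]
gripper_width: 0.0002
gripper_force: 0.0
```

```bash
python3 -m creep '[{"travel":[0,0,-0.008],"turn":[0,0,0],"gripper":0},{"travel":[0,0,-0.012],"turn":[0,0,0],"gripper":0},{"travel":[0,0,-0.014],"turn":[0,0,0],"gripper":0},{"travel":[0,0,-0.0155],"turn":[0,0,0],"gripper":0},{"travel":[0,0,-0.0155],"turn":[0,0,0],"gripper":0}]'
```

```text
t: 9.6
position: [0.498, -0.1326, 0.1042]
orientation: [-3.142, -0.0, -0.61]
ft_force: [-0.6, -0.4, 2.6]
gripper_width: 0.0008
gripper_force: 1.3
```

```bash
python3 -m creep '[{"travel":[0,0,-0.0007],"turn":[0,0,0],"gripper":0},{"travel":[0,0,-0.0014],"turn":[0,0,0],"gripper":0},{"travel":[0,0,-0.0014],"turn":[0,0,0],"gripper":0}]'
```

```text
t: 9.9
position: [0.498, -0.1326, 0.1026]
orientation: [-3.141, -0.0, -0.61]
ft_force: [0.1, 0.8, 4.1]
gripper_width: 0.0002
gripper_force: 1.8
```

```bash
python3 -m creep '[{"travel":[0,0,-0.0006],"turn":[0,0,0],"gripper":0},{"travel":[0,0,-0.001],"turn":[0,0,0],"gripper":0},{"travel":[0,0,-0.001],"turn":[0,0,0],"gripper":0},{"travel":[0,0,-0.001],"turn":[0,0,0],"gripper":0}]'
```

```text
t: 10.3
position: [0.498, -0.1326, 0.1021]
orientation: [-3.141, -0.0, -0.61]
ft_force: [-0.6, 1.1, 8.2]
gripper_width: 0.0008
gripper_force: 4.3
```

```bash
python3 -m creep '[{"travel":[0,0,-0.0003],"turn":[0,0,0],"gripper":0},{"travel":[0,0,-0.0003],"turn":[0,0,0],"gripper":0},{"travel":[0,0,0.003],"turn":[0,0,0],"gripper":0},{"travel":[0,0,0.010],"turn":[0,0,0],"gripper":0},{"travel":[0,0,0.04],"turn":[0,0,0],"gripper":0},{"travel":[0,0,0.08],"turn":[0,0,0],"gripper":0},{"travel":[-0.03,0.03,0.12],"turn":[0,0,0],"gripper":0},{"travel":[-0.04,0.05,0.12],"turn":[0,0,0],"gripper":0}]'
python3 - <<'E'
from h import *
b=save("side","s9.png",(204,145,130,100),6)
E
```

```text
t: 11.1
position: [0.4584, -0.0829, 0.2245]
orientation: [-3.141, -0.006, -0.612]
ft_force: [0.6, -0.6, -0.5]
gripper_width: 0.0005
gripper_force: 0.0
```

View pics/s9.png

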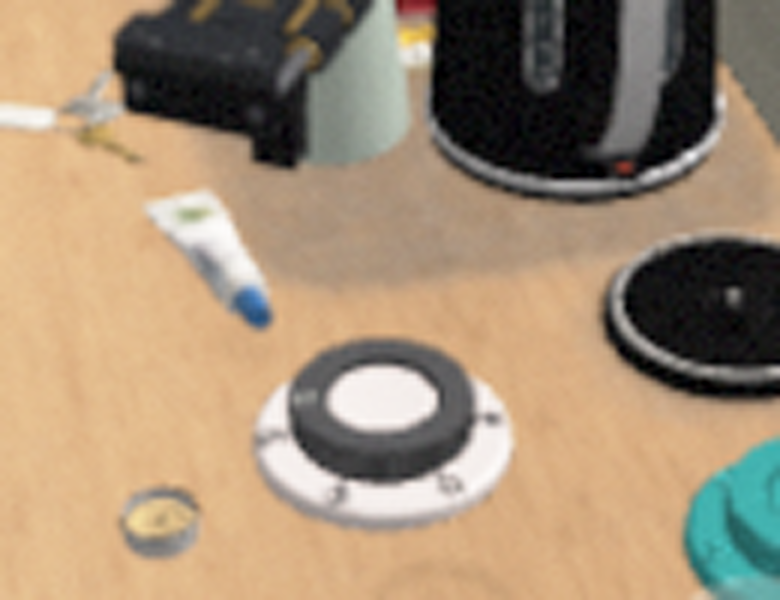

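The picture shows the pointer at (305,397), still at the moon, with the cap back up. The dock and the things around it in this crop are where they were, and the arm is clear.

```bash
python3 -c "
from bench import manip
print(manip.job_done())"
```

```text
the job is handed in; nothing more can be done
None
```

The heating control is set to its night programme and handed in at about 11 s: the ring's pointer sits at the moon, and the cap was pushed fully down once and came back up. The force on the ring briefly reached about 10 N, above the suggested 4–8 N, but the control did not visibly shift.

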